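# Lean the board on the boring rest and index it three clicks

## Robot

A 7-joint arm with a two-finger parallel gripper is mounted at the origin on the work surface. World frame = base frame: x ahead of the robot, y to its left, z up, the work surface at z = 0. Lengths are in m, angles in rad, forces in N, time in s.
With the tool pointing down it reaches from about 0.4 to 0.85 m from the base axis. Payload 6.9 kg.
Tool frame: the origin (TCP) lies midway between the tips of the shut fingers; the grasp point (between the pads) lies 19 mm behind it (bot.hold_point_z is the z of the grasp point in the tool frame, in m); z points along the fingers, x is the direction in which the jaws open and shut, and the axes are right-handed (so a half turn about z gives the same grasp; the last joint's range is limited). The gripper opens to 85 mm and grips with 20 to 120 N. Pads are 22 mm wide; open, the fingers measure 114 mm over their backs; the gripper's body (76 mm by 85 mm) begins 54 mm behind the grasp point. The pads swing forward as they close: fully open they stand 13 mm farther back than shut.
Start: joints at [1.31, 0.507, -0.238, 1.5, 0.126, 1.149, -0.155], TCP at [0.224, -0.584, 0.231] pointing down, gripper open.
Joint ranges: [-3.08, 3.08], [-0.24, 2.05], [-1.43, 1.35], [0, 2.5], [-1.52, 4.66], [0.17, 1.96], [-2.89, 2.89]. Speed limits (rad/s): [2.39, 2.39, 3.14, 3.14, 3.14, 3.14, 3.14].

## Interface

Orientations are given as a unit quaternion [x, y, z, w].
In Python, from plant import bot, capture gives the robot as it stands.
- The arm moves only by the tool step_arm, never from a script. Its argument "increments" is a list that holds one entry, the list of rows, each a list of 4 numbers: the shift along the tool's x, y, z in mm, then the turn about the tool's z in rad. A call has 1 to 12 rows; each row is the pose to reach, as a shift and turn from the pose measured when the call began, along the tool's axes at that moment; what a row does not reach only later rows make up. A row lasts 1/10 s, in which the tool goes at most 50 mm and 8.59 degrees, less where a joint would pass 70% of its speed; a pose out of reach is approached as far as the arm can. A call with a gripper value outside its range is refused whole. "gripper" is the closure, from 0 (fully open) to 1 (shut), set as the call begins (left out, the last holds). The fingers move at their own pace and stop on an object; "newtons" is the grip in N (left out, the last holds). Time passes only in rows, so rows that repeat a pose let the fingers close. It gives the time, the measured TCP pose, the force and the opening at its end, in the units of the state.
- bot.state(): the state, without advancing time (a new reading comes with each control period).
- capture(name): name is "side" or "top"; returns a dict with "color" (480x640x3 uint8, red, green, blue), "K" (3x3 intrinsics, pixels), "rvec" (rotation vector, rad) and "tvec" (3), from world to camera coordinates, as OpenCV has them. Camera axes: x right, y down, z forward; pixel columns grow to the right and rows downward; lengths in m; the calibration is good to about 2 mm. A picture is of the moment at which its call begins. There is no depth.
- bot.finish_job(): hands the job in, once; it reports no verdict.
The state is a dict: "t": time; "q": joint angles; "qvel": joint speeds; "joint_torque": joint torques, N m; "ee_pos": TCP position; "tool_rot": TCP orientation; "force": force on the tool from outside, world axes, zero at the start; "ft_torque": the same for the moment, N m; "width": finger opening in m.
Only numpy, scipy, OpenCV 4.12 (cv2) and the standard library are available. Lean on these libraries where they do the work, as an engineer would, in place of code of your own. Each camera call takes 0.05 s, during which the arm holds its last target. There are 200 camera calls.

## Task

Take the pale board out of the rack and lean it on the boring rest: lower edge on the carriage inside the wooden toe lip, upper part against the steel rail, centred and square on the carriage; then let go of it. After that take the ratchet lever by its red knob and, feeling the clicks, advance it exactly three clicks in its feeding direction (counter-clockwise seen from above) and hold it there: finish while still gripping the knob. Leave the dark board and the other things on the bench where they are.

Things in the scene. Friction and masses are not known exactly. Their poses are not given: they have to be found in the camera images.
- board_center (a point): centre of the pale wooden board: 18 mm thick (its x), 150 mm wide (its y), 160 mm tall (its z), 0.25 kg or so. It starts upright in one of the two rack slots, lower edge 10 mm above the bench, its lower 28 mm between cheeks with 2.5 mm play each side; the top edge is free to pinch from above
- darkboard_center (a point): centre of the dark-brown board, same size and axes, in the other slot, 80 mm away, parallel, standing equally high; leave it alone
- rest (a point): middle of the flat aluminium carriage top, 31 mm above the bench; x points away from the robot. Carriage 105 (x) by 190 mm (y); it slides along y only, 5 mm per click. Dark wooden toe lip along y: inner face at x = +40 mm, 15 mm high. The board stands between lip and rail, its top leaning towards -x, some 10 to 20 degrees. A boring unit stands from x = +59 mm, up to 65 mm above this point
- rail (a point): middle of the steel rail's axis: bar 12 mm thick along the carriage's y, 20 mm to the robot's side (-x) of the carriage's middle and 95 mm above the carriage top, on two posts at y = +-89 mm; same axes as rest, moves with the carriage
- knob (a point): middle of the red upright knob of the ratchet lever: cylinder 22 mm across, 52 mm tall (26 mm above and below this point, which is 82 mm above the bench), on the end of a flat steel lever, 120 mm from the pivot; free to pinch from above. At the start the lever rests on one of several teeth, with more than three clicks ahead
- pivot (a point): point on the lever's upright axis, at the height of the knob's middle. 30-tooth ratchet wheel: rests 12 degrees (25 mm at the knob) apart. Push counter-clockwise seen from above, against 4 to 12 N; 6 to 11 degrees past a rest the tooth slips under the brass pawl, the push falls suddenly by 2 N or more (the click) and the next rest is reached. The pawl bars the way back: a click too many stays
- glue: yellow glue bottle, 56 mm across, 150 mm tall, origin at its underside
- varnish: varnish can, 76 mm across, 100 mm tall, origin at its underside
- sander: cork sanding block with wooden grip, 110 x 60 x 40 mm, origin at its underside
- tape: yellow tape measure, 70 x 35 x 62 mm, origin at its underside
Mind the look-alikes: they are no part of the job. What is shaped like the part that bears board_center but blue, green or purple is not meant.

How it is judged:
On the way:
1. the pale board leans on the rest, let go, before the lever has been moved (angle between board_center's own z axis and vertical between 0.1 and 0.55 rad and z of board_center in the frame of rest between 0.06 and 0.092 m and x of board_center in the frame of rest between -0.035 and 0.03 m and y of board_center in the frame of rest between -0.03 and 0.03 m and angle between the y axis of board_center and the y axis of rest, either way round below 0.15 rad and contact force between the fingers and board below 0.05 N and linear speed of board below 0.03 m/s and distance of knob from where it was at the start of the episode below 0.0151 m), for 0.3 s.
At the end, for the whole second after the job is handed in: Board at rest on the carriage inside the lip, 0.10-0.55 rad from upright, within 30 mm of the middle, within 0.15 rad of square, not touched by the fingers; lever on its third click from the start (2.55 to 3.5 clicks), the fingers still gripping it (over 1 N) (angle between board_center's own z axis and vertical between 0.1 and 0.55 rad and z of board_center in the frame of rest between 0.06 and 0.092 m and x of board_center in the frame of rest between -0.035 and 0.03 m and y of board_center in the frame of rest between -0.03 and 0.03 m and angle between the y axis of board_center and the y axis of rest, either way round below 0.15 rad and contact force between the fingers and board below 0.05 N and linear speed of board below 0.03 m/s and distance of knob from where it was at the start of the episode between 0.0633 and 0.086 m and contact force between the fingers and lever above 1 N); the arm keeps its last pose, push and grip.
It fails at once if the lever was taken past a fourth click (distance of knob from where it was at the start of the episode above 0.0942 m).
It fails at once if another thing on the bench was moved by more than 30 mm (distance of any of darkboard_center, glue, varnish, sander, tape from where it was at the start of the episode above 0.03 m).
It also fails if it takes over 64 s, if anything falls off the work surface, if the arm or the gripper's body presses on something with over 40 N, if the wrist force passes 120 N, or if a joint passes its speed limit or range.

## Working session

There is one attempt and no reset: what is moved stays moved. The work goes in short steps, Python scripts to look and compute and a tool call to move; the robot and the scene stay as the last step left them, time stands still between calls to the robot, and variables do not carry over. Pictures are saved under pics/ and viewed, about 8 in all and at most 12, crops included, and the job is handed in when it is done.

Besides the shell and the picture viewer there is one more tool, called by a JSON object that holds its "api" and its "payload". step_arm: Moves the arm, as the interface text tells. Its arguments: {"type":"object","properties":{"increments":{"type":"array","items":{"type":"array","items":{"type":"array","items":{"type":"number"}}}},"gripper":{"type":"number"},"newtons":{"type":"number"}},"required":["increments"]}

```bash
mkdir -p pics; ls; cat > h.py <<'E'
import numpy as np, cv2
from plant import bot, capture
def ray(c,u,v):
    R=cv2.Rodrigues(np.array(c["rvec"],float))[0]; t=np.array(c["tvec"],float).ravel()
    d=R.T@np.linalg.inv(np.array(c["K"]))@np.array([u,v,1.]); return -R.T@t,d
def onz(c,u,v,z):
    o,d=ray(c,u,v); return o+d*(z-o[2])/d[2]
def proj(c,P):
    return cv2.projectPoints(np.atleast_2d(np.array(P,float)),np.array(c["rvec"],float),np.array(c["tvec"],float),np.array(c["K"],float),None)[0][:,0]
def save(c,n,box=None,s=1):
    im=c["color"][...,::-1]
    if box: im=im[box[1]:box[3],box[0]:box[2]]
    cv2.imwrite("pics/"+n,cv2.resize(im,None,fx=s,fy=s,interpolation=cv2.INTER_CUBIC))
E
python3 - <<'E'
from h import *
import pickle
s=bot.state();print(s, bot.hold_point_z)
for n in("top","side"):
    c=capture(n);save(c,n+"0.png",s=1.25);pickle.dump(c,open(n+"0.pkl","wb"));print(n,ray(c,320,240),c["K"][0])
E
```

```text
pics
{'t': 0.0, 'q': array([ 1.31049801,  0.50833765, -0.2374949 ,  1.50110767,  0.12571572,
        1.148893  , -0.15482662]), 'qvel': array([ 8.43501381e-04, -3.52801736e-04,  5.69830899e-04, -1.05346152e-03,
        1.94076678e-05,  1.25239601e-03, -5.59918342e-05]), 'joint_torque': array([-6.72799597e-04, -6.20602512e+01, -2.18643486e+00, -2.49656940e+01,
        1.28302988e-02,  1.18908918e-02,  1.74800675e-05]), 'ee_pos': array([ 0.22329266, -0.58322984,  0.23043743]), 'tool_rot': array([ 8.23912648e-01, -5.66716135e-01, -7.39862400e-04, -4.73247024e-04]), 'force': array([0.20400733, 0.48634508, 0.85093489]), 'ft_torque': array([ 0.03852221, -0.02300352, -0.04575991]), 'width': 0.08546035289192098} -0.0187
top (array([0.37324044, 0.02094024, 1.53361032]), array([ 0.07458191,  0.01954956, -0.99702936])) [449.52920477   0.         321.08619448]
side (array([-0.36769066,  1.13627283,  1.08693049]), array([ 0.50916728, -0.64310411, -0.57205834])) [624.12855654   0.         319.63849321]
```

View pics/top0.png

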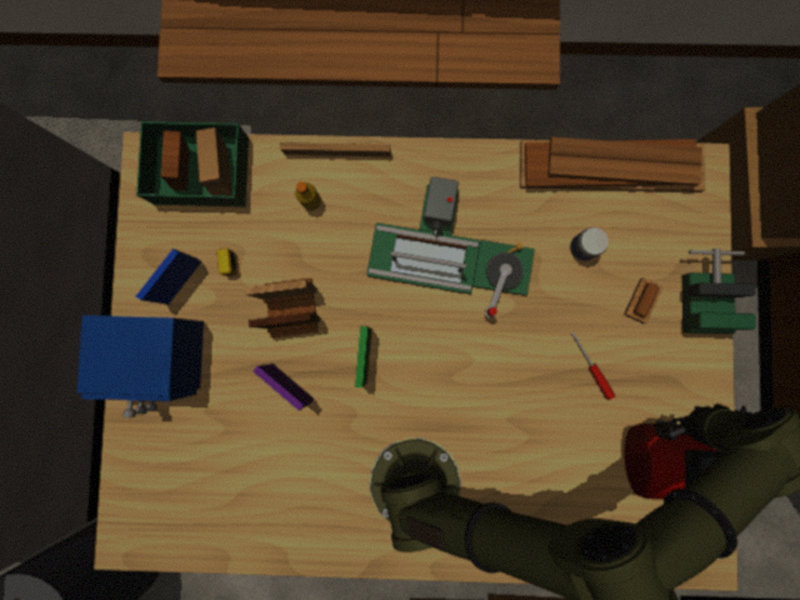

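View pics/side0.png

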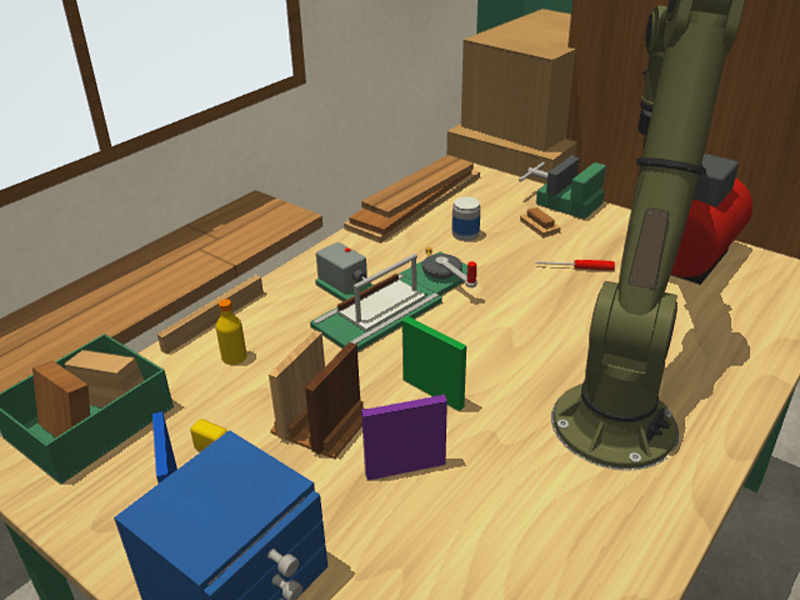

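Top view: the rack is at about (283,303), with the pale board far at (280,287) and the dark board near at (283,318). The carriage is at (428,258), the knob at (491,312) and the pivot at (504,270). Blue (168,277), green (362,357) and purple (283,386) are the look-alike boards. I'll confirm the pale board in an enlarged crop.

```bash
python3 - <<'E'
from h import *
import pickle
a=pickle.load(open("top0.pkl","rb"));b=pickle.load(open("side0.pkl","rb"))
A=cv2.resize(a["color"][170:270,190:440],None,fx=3.2,fy=3.2,interpolation=cv2.INTER_CUBIC)
B=cv2.resize(b["color"][190:370,205:405],None,fx=4,fy=4,interpolation=cv2.INTER_CUBIC)
C=b["color"]
cv2.imwrite("pics/cropT.png",np.clip(A[...,::-1].astype(float)*1.4,0,255));
cv2.imwrite("pics/cropS.png",cv2.resize(C[185:370,205:405,::-1],None,fx=3.2,fy=3.2,interpolation=cv2.INTER_CUBIC))
E
```

```text
[ WARN:0@0.833] global loadsave.cpp:1063 imwrite_ Unsupported depth image for selected encoder is fallbacked to CV_8U.
```

View pics/cropT.png

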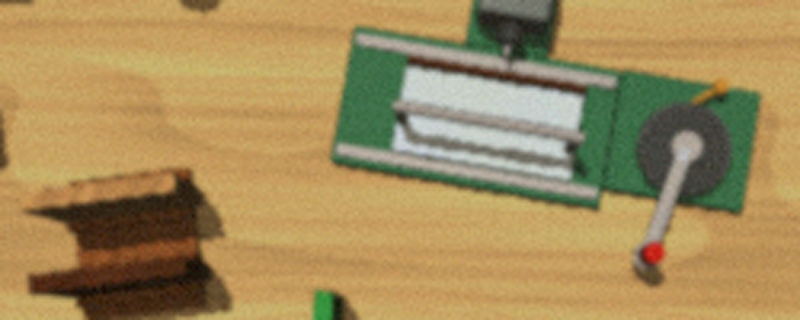

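View pics/cropS.png

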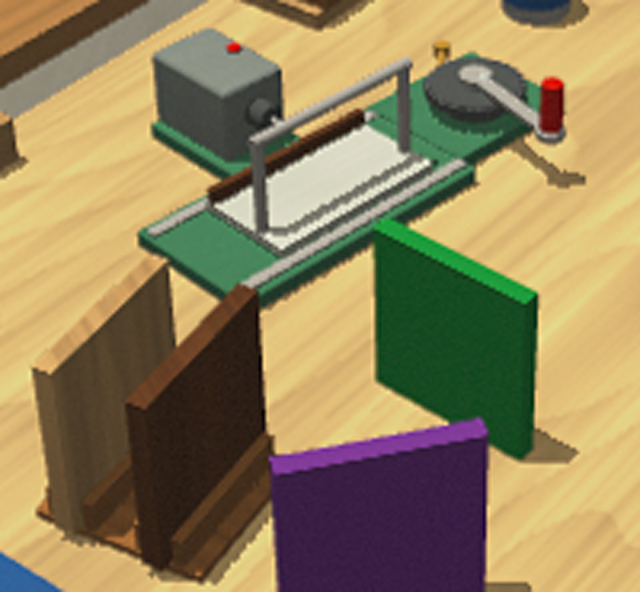

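The crops confirm it: the pale wood board is in the far slot (top edge in the side crop from (45,372) to (165,265)) and the dark one is in the near slot. The carriage, rail, lip, pivot and knob are clear. Next I'll turn these into positions.

```bash
python3 - <<'E'
from h import *
import pickle
np.set_printoptions(precision=4,suppress=True)
a=pickle.load(open("top0.pkl","rb"));b=pickle.load(open("side0.pkl","rb"))
T=lambda u,v,z: onz(a,(u+.5)/3.2-.5+190,(v+.5)/3.2-.5+170,z)
S=lambda u,v,z: onz(b,(u+.5)/3.2-.5+205,(v+.5)/3.2-.5+185,z)
print("board top corners S",[S(*p,.170) for p in((35,370),(57,377),(172,268),(155,258))])
print("board top T",[T(*p,.170) for p in((25,212),(32,192),(188,170),(192,180))])
print("dark S",[S(*p,.170) for p in((128,400),(146,407),(260,292),(243,284))])
print("dark T",[T(*p,.170) for p in((30,276),(32,292),(208,266))])
print("rail T",[T(*p,.132) for p in((398,107),(584,137))],"S",[S(*p,.132) for p in((256,138),(408,64))])
print("carr T",[T(*p,.031) for p in((405,62),(585,90),(572,180),(393,150))])
print("carr S",[S(*p,.031) for p in((280,250),(433,160))])
print("lip top T",[T(*p,.046) for p in((408,62),(586,88))],"S",[S(*p,.046) for p in((210,192),(362,112))])
def lstsq(p,q):
    o1,d1=p;o2,d2=q;s=np.linalg.lstsq(np.c_[d1,-d2],o2-o1,rcond=None)[0]
    x,y=o1+s[0]*d1,o2+s[1]*d2;return (x+y)/2,np.linalg.norm(x-y)
for n,c in(("T",a),("S",b)):
    im=c["color"].astype(int);m=((im[...,0]>110)&(im[...,1]<60)&(im[...,2]<60)).astype(np.uint8)
    k,l,st,ce=cv2.connectedComponentsWithStats(m)
    for i in range(1,k):
        if st[i,4]>12: print(n,st[i],ce[i], onz(c,*ce[i],.108 if n=="T" else .082))
print("pivot T",T(688,145,.06),"S",S(477,73,.06))
print("hub tri",lstsq(ray(a,688/3.2+190,145/3.2+170),ray(b,477/3.2+205,73/3.2+185)))
E
```

```text
board top corners S [array([0.4932, 0.4342, 0.17  ]), array([0.4752, 0.4303, 0.17  ]), array([0.4951, 0.2886, 0.17  ]), array([0.514, 0.287, 0.17 ])]
board top T [array([0.4783, 0.4226, 0.17  ]), array([0.4976, 0.4168, 0.17  ]), array([0.5225, 0.2681, 0.17  ]), array([0.513 , 0.2639, 0.17  ])]
dark S [array([0.4181, 0.4183, 0.17  ]), array([0.403 , 0.4161, 0.17  ]), array([0.4226, 0.2714, 0.17  ]), array([0.4391, 0.2715, 0.17  ])]
dark T [array([0.4173, 0.4149, 0.17  ]), array([0.4022, 0.4122, 0.17  ]), array([0.4312, 0.2454, 0.17  ])]
rail T [array([0.5941, 0.0703, 0.132 ]), array([ 0.5688, -0.1128,  0.132 ])] S [array([0.5968, 0.0739, 0.132 ]), array([ 0.5637, -0.1005,  0.132 ])]
carr T [array([0.6582, 0.0678, 0.031 ]), array([ 0.6328, -0.1226,  0.031 ]), array([ 0.5372, -0.1107,  0.031 ]), array([0.5642, 0.0779, 0.031 ])]
carr S [array([0.5668, 0.0842, 0.031 ]), array([ 0.5411, -0.1083,  0.031 ])]
lip top T [array([0.6554, 0.0642, 0.046 ]), array([ 0.6324, -0.1222,  0.046 ])] S [array([0.6603, 0.0698, 0.046 ]), array([ 0.6308, -0.116 ,  0.046 ])]
T [392 246   5   6  27] [394.0741 248.4074] [ 0.4591 -0.1865  0.108 ]
T [473 292  19  27 158] [482.3987 305.4873] [ 0.2874 -0.4645  0.108 ]
S [567 143  34  49 613] [584.6199 167.1713] [ 0.075  -0.8515  0.082 ]
S [460 208  32   7 175] [475.6743 210.6857] [ 0.2446 -0.391   0.082 ]
S [375 210   6   3  17] [377.3529 211.0588] [ 0.4807 -0.216   0.082 ]
pivot T [ 0.5732 -0.2267  0.06  ] S [ 0.5699 -0.2199  0.06  ]
hub tri (array([ 0.5736, -0.2286,  0.0529]), np.float64(0.0015015051580253697))
```

```bash
cat >> h.py <<'E'
from scipy.spatial.transform import Rotation as Ro
np.set_printoptions(precision=4,suppress=True)
def goto(*ways):
    """each way: x,y,z,angle of tool x in world -> row in tool axes (mm, rad)"""
    s=bot.state();R=Ro.from_quat(s["tool_rot"]).as_matrix();a=np.arctan2(R[1,0],R[0,0])
    print("at",s["ee_pos"],"ang",round(a,3),"t",s["t"],"F",s["force"],"w",s["width"],"q",s["q"])
    for w in ways:
        d=R.T@(np.array(w[:3])-s["ee_pos"])*1000; print(w,"->",d.round(1),round(-(((w[3]-a)+np.pi)%(2*np.pi)-np.pi),3))
E
python3 -c "
from h import *
goto((.5,-.1,.33,-.3),(.496,.353,.33,.14))"
```

```text
at [ 0.2233 -0.5833  0.2306] ang -1.205 t 0.1 F [0.7725 0.2509 0.0438] w 0.0853568681255564 q [ 1.3105  0.5082 -0.2375  1.501   0.1257  1.1489 -0.1548]
(0.5, -0.1, 0.33, -0.3) -> [-352.5 -431.2  -98.9] -0.905
(0.496, 0.353, 0.33, 0.14) -> [-777.  -589.5  -98.3] -1.345
```

{"api": "step_arm", "payload": {"increments": [[[-352,-432,-100,-0.6],[-352,-432,-100,-0.6],[-352,-432,-100,-0.6],[-352,-432,-100,-0.6],[-352,-432,-100,-0.6],[-352,-432,-100,-0.6],[-352,-432,-100,-0.6],[-352,-432,-100,-0.6],[-352,-432,-100,-0.6],[-352,-432,-100,-0.6],[-352,-432,-100,-0.6],[-352,-432,-100,-0.6]]], "gripper": 0}}

```text
t: 1.3
ee_pos: [0.5028, -0.0943, 0.332]
tool_rot: [0.956, -0.295, 0.0, -0.002]
force: [0.0, -0.6, -0.7]
width: 0.0855
```

```bash
python3 -c "
from h import *
goto((.496,.353,.33,.14))"
```

```text
at [ 0.5028 -0.0943  0.332 ] ang -0.598 t 1.3 F [ 0.0028 -0.5777 -0.6573] w 0.08552344415907796 q [ 0.5805  0.2895 -0.6031  1.6087  0.1651  1.2944 -0.646 ]
(0.496, 0.353, 0.33, 0.14) -> [-257.4 -365.8    3.7] -0.738
```

{"api": "step_arm", "payload": {"increments": [[[-257,-366,60,-0.738],[-257,-366,60,-0.738],[-257,-366,60,-0.738],[-257,-366,60,-0.738],[-257,-366,60,-0.738],[-257,-366,60,-0.738],[-257,-366,60,-0.738],[-257,-366,60,-0.738],[-257,-366,60,-0.738],[-257,-366,60,-0.738],[-257,-366,60,-0.738],[-257,-366,60,-0.738]]], "gripper": 0.2}}

```text
t: 2.5
ee_pos: [0.497, 0.3517, 0.2734]
tool_rot: [0.998, 0.069, 0.001, -0.001]
force: [-0.1, -0.6, -0.5]
width: 0.0684
```

```bash
python3 - <<'E'
from h import *
goto((.496,.353,.2,.14))
c=capture("side");p=bot.state()["ee_pos"]
print(proj(c,p))
save(c,"s1.png",(205,150,405,350),3)
E
```

```text
at [0.497  0.3517 0.2734] ang 0.139 t 2.5 F [-0.1371 -0.6401 -0.5416] w 0.06835865499250662 q [-0.1861  0.5318 -0.796   1.4731  0.3856  1.2957 -0.8777]
(0.496, 0.353, 0.2, 0.14) -> [-0.9 -1.2 73.4] -0.001
[[235.619  245.2037]]
```

View pics/s1.png

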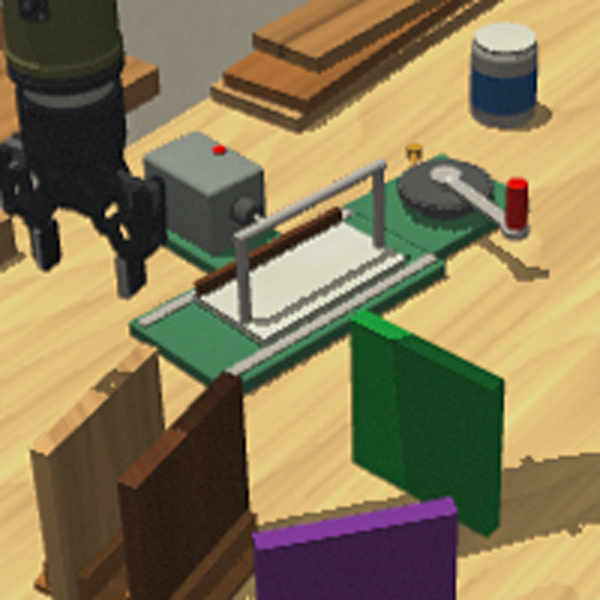

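The fingers are straddling the line above the pale board (board top from crop (32,455) to (158,358)). Descending.

{"api": "step_arm", "payload": {"increments": [[[0,-1,40,0],[0,-1,80,0],[-1,-1,100,0],[-1,-1,115,0],[-1,-1,125,0],[-1,-1,133,0],[-1,-1,136,0],[-1,-1,136,0]]]}}

```text
t: 3.35
ee_pos: [0.4968, 0.3521, 0.1379]
tool_rot: [0.998, 0.069, 0.001, -0.001]
force: [-0.2, -0.4, -0.1]
width: 0.0684
```

{"api": "step_arm", "payload": {"increments": [[[0,0,0,0],[0,0,0,0],[0,0,0,0],[0,0,0,0],[0,0,0,0],[0,0,0,0],[0,0,0,0],[0,0,0,0]]], "gripper": 1, "newtons": 40}}

```text
t: 4.15
ee_pos: [0.4973, 0.3525, 0.1383]
tool_rot: [0.998, 0.068, 0.002, -0.002]
force: [3.1, 1.1, 3.7]
width: 0.0174
```

```bash
python3 - <<'E'
from h import *
goto((.496,.353,.33,.14))
E
```

```text
at [0.4973 0.3525 0.1383] ang 0.137 t 4.15 F [3.1115 1.0742 3.6692] w 0.01736553651069807 q [-0.2189  0.6462 -0.7341  1.6707  0.4955  1.0142 -0.9821]
(0.496, 0.353, 0.33, 0.14) -> [  -0.5   -1.3 -191.7] -0.003
```

{"api": "step_arm", "payload": {"increments": [[[0,0,-10,0],[0,0,-25,0],[0,0,-45,0],[0,0,-80,0],[0,0,-120,0],[0,0,-165,0],[0,0,-205,0],[0,0,-205,0],[0,0,-205,0]]]}}

```text
t: 5.05
ee_pos: [0.4955, 0.3519, 0.3443]
tool_rot: [0.998, 0.069, 0.002, -0.002]
force: [0.4, -0.2, -2.3]
width: 0.0177
```

```bash
python3 - <<'E'
from h import *
goto((.624,-.024,.33,-.14))
c=capture("side");b=c
save(c,"s2.png",(165,90,405,330),2.5)
E
```

```text
at [0.4955 0.3519 0.3443] ang 0.138 t 5.05 F [ 0.3913 -0.1904 -2.3193] w 0.017694742150295043 q [-0.1896  0.4908 -0.8111  1.3404  0.3519  1.4509 -0.8421]
(0.624, -0.024, 0.33, -0.14) -> [ 75.5 390.   13.4] 0.278
```

View pics/s2.png

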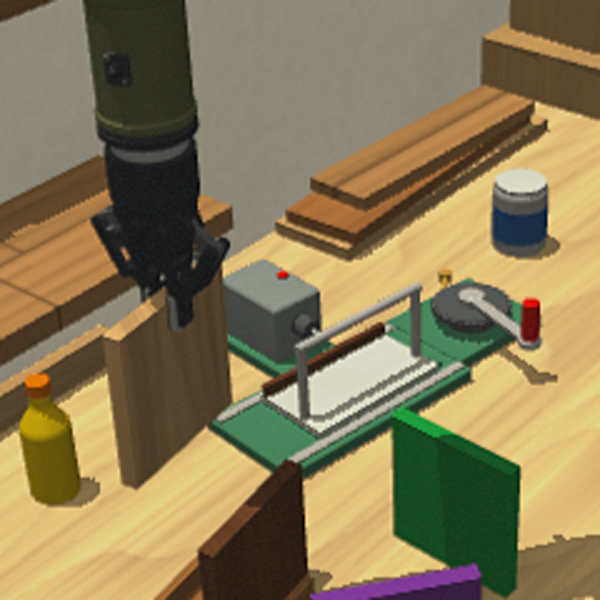

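The board is out of the rack. Its near-face lower corners are at crop (135,487) and (230,392), with the dark board undisturbed. I'll use those corners for the in-hand offset.

```bash
python3 - <<'E'
from h import *
import pickle
b=pickle.load(open("side0.pkl","rb"))
f=lambda u,v,z:onz(b,(u+.5)/2.5-.5+165,(v+.5)/2.5-.5+90,z)
L=f(135,486,.216);R=f(230,393,.216);print(L,R,np.linalg.norm(L-R))
TL=f(106,340,.376);print(TL)
a=-0.138
ax=np.array([np.cos(.138),np.sin(.138)]);ay=np.array([-ax[1],ax[0]])
for P in(L,R,TL):
    d=P[:2]-np.array([.4955,.3519]);print("board frame rel. tcp",d@ax,d@ay)
E
```

```text
[0.4843 0.4262 0.216 ] [0.5127 0.2704 0.216 ] 0.15831250977062153
[0.4853 0.4346 0.376 ]
board frame rel. tcp -0.0008407898090962464 0.07512745407692534
board frame rel. tcp 0.005788964507151823 -0.08304617554438455
board frame rel. tcp 0.0012311805041802168 0.083274953226088
```

{"api": "step_arm", "payload": {"increments": [[[8,40,0,0.03],[16,80,0,0.06],[24,120,0,0.09],[32,165,0,0.12],[40,210,0,0.16],[48,255,0,0.2],[56,300,0,0.24],[64,340,0,0.26],[71,370,0,0.278],[75,390,0,0.278],[75,390,0,0.278],[75,390,0,0.278]]]}}

```text
t: 6.3
ee_pos: [0.6225, -0.0246, 0.3406]
tool_rot: [0.998, -0.07, -0.001, -0.001]
force: [0.5, 0.8, -2.1]
width: 0.0173
```

{"api": "step_arm", "payload": {"increments": [[[0,0,40,0],[0,0,80,0],[0,0,120,0],[0,0,145,0],[0,0,155,0],[0,0,162,0],[0,0,162,0],[0,0,162,0]]]}}

```text
t: 7.1
ee_pos: [0.6228, -0.0235, 0.18]
tool_rot: [0.998, -0.07, -0.0, -0.002]
force: [0.5, -0.1, -0.5]
width: 0.0175
```

```bash
python3 - <<'E'
from h import *
goto((.624,-.0235,.159,-.14))
c=capture("side");t=capture("top")
A=c["color"][140:320,250:400];B=t["color"][150:270,270:420]
im=np.hstack([cv2.resize(x,(400,480),interpolation=cv2.INTER_CUBIC) if i==0 else cv2.resize(x,(400,320),interpolation=cv2.INTER_CUBIC) for i,x in enumerate([A])]+[np.vstack([cv2.resize(B,(400,320),interpolation=cv2.INTER_CUBIC),np.zeros((160,400,3),np.uint8)])])
cv2.imwrite("pics/s3.png",im[...,::-1])
E
```

```text
at [ 0.6228 -0.0235  0.18  ] ang -0.14 t 7.1 F [ 0.461  -0.1274 -0.4956] w 0.017500360735487705 q [ 0.3928  0.6068 -0.6657  1.5761  0.4027  1.0995 -0.511 ]
(0.624, -0.0235, 0.159, -0.14) -> [ 1.2 -0.1 21. ] -0.0
```

View pics/s3.png

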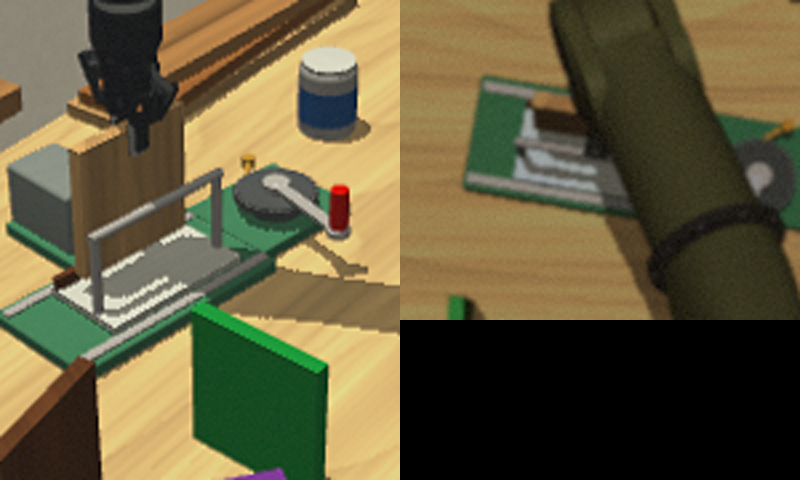

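The board hangs over the carriage between rail and lip, with the lip's left end showing at (65,280) just beyond the board's lower edge. Lowering gently.

{"api": "step_arm", "payload": {"increments": [[[0,0,6,0],[0,0,12,0],[0,0,16,0],[0,0,18,0],[0,0,19,0],[0,0,20,0],[0,0,20,0]]]}}

```text
t: 7.9
ee_pos: [0.6229, -0.0237, 0.1599]
tool_rot: [0.998, -0.07, 0.0, -0.002]
force: [1.3, 0.0, -1.1]
width: 0.017
```

{"api": "step_arm", "payload": {"increments": [[[0,0,1,0],[0,0,2,0],[0,0,3,0],[0,0,3,0]]]}}

```text
t: 8.3
ee_pos: [0.6237, -0.0229, 0.1593]
tool_rot: [0.998, -0.07, 0.001, -0.002]
force: [-2.8, 0.6, 12.1]
width: 0.0176
```

{"api": "step_arm", "payload": {"increments": [[[0,0,-1,0],[0,0,-1,0],[0,0,-1,0],[0,0,-1,0],[0,0,-1,0]]], "gripper": 0.53}}

```text
t: 8.8
ee_pos: [0.6236, -0.023, 0.16]
tool_rot: [0.998, -0.07, 0.001, -0.002]
force: [0.1, -0.7, 1.2]
width: 0.0399
```

{"api": "step_arm", "payload": {"increments": [[[-4,0,-1,0],[-8,0,-1,0],[-11,0,-1,0],[-14,0,-1,0],[-17,0,-1,0],[-20,0,-1,0],[-23,0,-1,0],[-26,0,-1,0],[-29,0,-1,0],[-32,0,-1,0],[-35,0,-1,0],[-35,0,-1,0]]]}}

```text
t: 10.0
ee_pos: [0.5886, -0.018, 0.161]
tool_rot: [0.998, -0.07, 0.001, -0.002]
force: [0.4, -0.0, 0.8]
width: 0.0401
```

{"api": "step_arm", "payload": {"increments": [[[-3,0,0,0],[-6,0,0,0],[-8,0,0,0],[-8,0,0,0]]]}}

```text
t: 10.4
ee_pos: [0.5803, -0.0169, 0.161]
tool_rot: [0.998, -0.07, 0.001, -0.002]
force: [0.2, 0.4, 0.1]
width: 0.0402
```

```bash
python3 - <<'E'
from h import *
goto((.624,-.0235,.159,-.14))
c=capture("side");t=capture("top")
A=c["color"][140:320,250:400]
cv2.imwrite("pics/s4.png",cv2.resize(A,None,fx=3.3,fy=3.3,interpolation=cv2.INTER_CUBIC)[...,::-1])
E
```

```text
at [ 0.5803 -0.0169  0.161 ] ang -0.14 t 10.4 F [0.2236 0.4449 0.1143] w 0.040210233389238466 q [ 0.4099  0.5636 -0.6705  1.7201  0.4032  0.9973 -0.5468]
(0.624, -0.0235, 0.159, -0.14) -> [44.2  0.5  2.1] 0.0
```

View pics/s4.png

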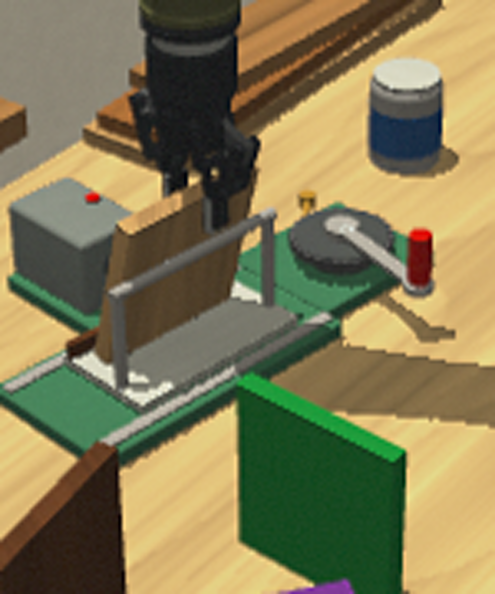

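The board leans on the rail, with its upper face behind the rail and its bottom just inside the lip. I'll open wider and lift off straight up.

{"api": "step_arm", "payload": {"increments": [[[0,0,0,0],[0,0,-1,0],[0,0,-2,0],[0,0,-10,0],[0,0,-30,0],[0,0,-70,0],[0,0,-120,0],[0,0,-150,0],[0,0,-150,0]]], "gripper": 0.3}}

```text
t: 11.4
ee_pos: [0.5821, -0.0164, 0.3165]
tool_rot: [0.998, -0.07, 0.006, -0.002]
force: [0.5, 0.1, -0.6]
width: 0.0596
```

```bash
python3 - <<'E'
from h import *
import pickle
goto((.459,-.1865,.311,-.14))
c=capture("side");pickle.dump(c,open("side1.pkl","wb"))
A=c["color"][140:320,250:400]
cv2.imwrite("pics/s5.png",cv2.resize(A,None,fx=3.3,fy=3.3,interpolation=cv2.INTER_CUBIC)[...,::-1])
a=pickle.load(open("top0.pkl","rb"));b=pickle.load(open("side0.pkl","rb"))
im=b["color"].astype(int);m=((im[...,0]>90)&(im[...,1]<60)&(im[...,2]<60)).astype(np.uint8)
m[:,:360]=0;m[:,395:]=0;ys,xs=np.nonzero(m);print("knob S",xs.min(),xs.max(),ys.min(),ys.max(),onz(b,(xs.min()+xs.max())/2,(ys.min()+ys.max())/2,.084))
im=a["color"].astype(int);m=((im[...,0]>80)&(im[...,1]<60)&(im[...,2]<60)).astype(np.uint8)
m[:,:380]=0;m[:,410:]=0;m[:235]=0;m[265:]=0;ys,xs=np.nonzero(m);print("knob T",xs.min(),xs.max(),ys.min(),ys.max(),onz(a,xs.mean(),ys.mean(),.105))
E
```

```text
at [ 0.5821 -0.0164  0.3165] ang -0.14 t 11.4 F [ 0.5344  0.1022 -0.6407] w 0.05958618746846465 q [ 0.4462  0.4375 -0.7286  1.4734  0.294   1.3304 -0.4418]
(0.459, -0.1865, 0.311, -0.14) -> [-98.2 185.6   3.5] 0.0
knob S 374 380 210 225 [ 0.4602 -0.1829  0.084 ]
knob T 391 396 246 252 [ 0.4588 -0.1858  0.105 ]
```

View pics/s5.png

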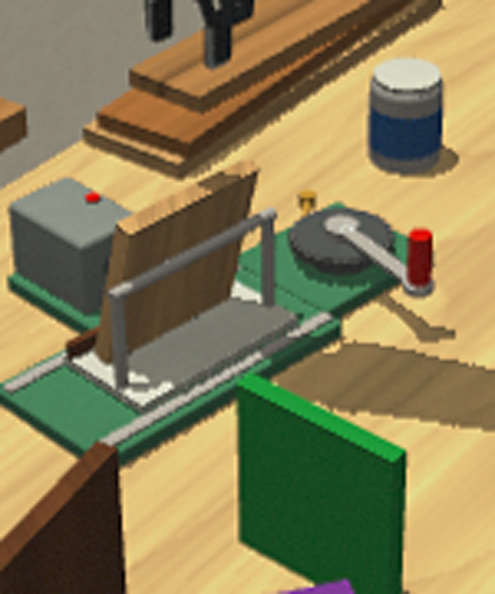

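The board stands alone, leaning on the rail and square. The knob is at (0.4595, -0.185) in both views, and the hub is 122 mm away (must be 120), so both check out. The knob angle about the pivot is 159°. I'll go over the knob with the jaws along the tangent.

{"api": "step_arm", "payload": {"increments": [[[-20,40,0,0.15],[-40,80,0,0.3],[-60,120,0,0.45],[-80,155,0,0.6],[-98,184,10,0.75],[-98,184,20,0.9],[-98,184,30,1.05],[-98,184,40,1.2],[-98,184,50,1.35],[-98,184,60,1.5],[-98,184,80,1.65],[-98,184,100,1.796]]]}}

```text
t: 12.65
ee_pos: [0.4585, -0.185, 0.211]
tool_rot: [-0.564, 0.825, -0.0, 0.004]
force: [1.5, -0.6, 0.9]
width: 0.0597
```

```bash
python3 - <<'E'
from h import *
goto((.4595,-.185,.14,-1.936),(.4595,-.185,.073,-1.936))
c=capture("side");A=c["color"][120:270,310:430]
p=bot.state()["ee_pos"]
print(proj(c,p),proj(c,[.4595,-.185,.108]))
cv2.imwrite("pics/s6.png",cv2.resize(A,None,fx=4,fy=4,interpolation=cv2.INTER_CUBIC)[...,::-1])
E
```

```text
at [ 0.4585 -0.185   0.211 ] ang -1.942 t 12.65 F [ 1.4579 -0.5662  0.9181] w 0.059706355802399476 q [ 0.5653  0.3288 -0.308   1.8699  0.1141  0.9549 -1.7349]
(0.4595, -0.185, 0.14, -1.936) -> [ 0.  -0.5 71. ] -0.006
(0.4595, -0.185, 0.073, -1.936) -> [  0.4  -0.2 138. ] -0.006
[[379.7891 180.9712]] [[377.8863 210.3899]]
```

View pics/s6.png

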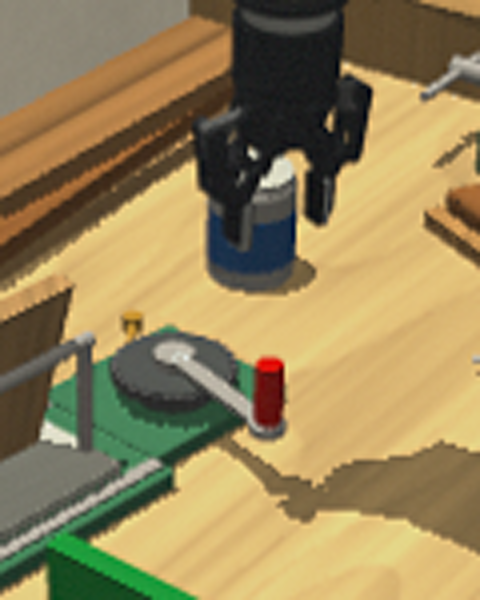

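The open fingers, at (240,240) and (320,215), straddle the knob at (270,390) in the crop. Descending and gripping.

{"api": "step_arm", "payload": {"increments": [[[0,0,40,0],[0,0,75,0],[0,0,100,0],[0,0,115,0],[0,0,125,0],[0,0,133,0],[0,0,138,0],[0,0,138,0]]]}}

```text
t: 13.5
ee_pos: [0.4572, -0.1837, 0.0698]
tool_rot: [-0.561, 0.828, 0.002, 0.002]
force: [-0.9, -0.7, -0.2]
width: 0.0595
```

{"api": "step_arm", "payload": {"increments": [[[0,0,0,0],[0,0,0,0],[0,0,0,0],[0,0,0,0],[0,0,0,0],[0,0,0,0],[0,0,0,0]]], "gripper": 1, "newtons": 40}}

```text
t: 14.2
ee_pos: [0.4574, -0.1839, 0.0704]
tool_rot: [-0.561, 0.828, 0.001, 0.002]
force: [-0.9, 0.4, 6.8]
width: 0.0214
```

```bash
cat > arc.py <<'E'
from h import *
import sys
# knob start K0 & pivot: print tool-frame rows for lever advance angles (deg) from start; turn follows lever
K=np.array([float(sys.argv[1]),float(sys.argv[2])]);z=.073;a0=-1.936
P=np.array([.5717,-.2278]);r=K-P;print("r",np.linalg.norm(r))
W=[]
for d in map(float,sys.argv[3:]):
    t=np.radians(d);c,s=np.cos(t),np.sin(t);k=P+np.array([[c,-s],[s,c]])@r;W.append((*k.round(4),z,a0+t))
goto(*W)
E
python3 arc.py .4595 -.185 0 2 4 6 8 10 12 14
```

```text
r 0.12008613575263379
at [ 0.4574 -0.1839  0.0704] ang -1.95 t 14.2 F [-0.945   0.4016  6.8306] w 0.021357176069863874 q [ 0.5096  0.5165 -0.2513  2.0468  0.2093  0.6011 -1.8336]
(np.float64(0.4595), np.float64(-0.185), 0.073, np.float64(-1.936)) -> [ 0.2 -2.3 -2.6] -0.014
(np.float64(0.4581), np.float64(-0.1889), 0.073, np.float64(-1.9010934149601133)) -> [ 4.3 -2.5 -2.7] -0.049
(np.float64(0.4568), np.float64(-0.1929), 0.073, np.float64(-1.8661868299202267)) -> [ 8.5 -2.8 -2.7] -0.084
(np.float64(0.4556), np.float64(-0.197), 0.073, np.float64(-1.8312802448803402)) -> [12.8 -3.2 -2.7] -0.119
(np.float64(0.4546), np.float64(-0.201), 0.073, np.float64(-1.7963736598404536)) -> [16.9 -3.7 -2.7] -0.154
(np.float64(0.4538), np.float64(-0.2051), 0.073, np.float64(-1.761467074800567)) -> [21.  -4.5 -2.8] -0.189
(np.float64(0.4531), np.float64(-0.2093), 0.073, np.float64(-1.7265604897606803)) -> [25.1 -5.4 -2.8] -0.224
(np.float64(0.4525), np.float64(-0.2134), 0.073, np.float64(-1.691653904720794)) -> [29.2 -6.4 -2.8] -0.259
```

Gripped: width is 21.4 mm and the tool sits on the rest position. Now I'll creep along the arc, about 2° per call, reading the push each time.

{"api": "step_arm", "payload": {"increments": [[[2,0,-1,-0.017],[4.2,-0.1,-2,-0.035],[4.2,-0.1,-2,-0.035]]]}}

```text
t: 14.5
ee_pos: [0.4564, -0.1871, 0.0709]
tool_rot: [-0.576, 0.817, 0.002, 0.003]
force: [6.6, 1.5, -19.1]
width: 0.0207
```

{"api": "step_arm", "payload": {"increments": [[[2,0,0,-0.017],[4.2,-0.1,0,-0.035],[4.2,-0.1,0,-0.035]]]}}

```text
t: 14.8
ee_pos: [0.4553, -0.1908, 0.0706]
tool_rot: [-0.591, 0.807, 0.002, 0.003]
force: [3.3, 2.1, -5.8]
width: 0.0213
```

{"api": "step_arm", "payload": {"increments": [[[2,0,0,-0.017],[4.2,-0.1,0,-0.035],[4.2,-0.1,0,-0.035]]]}}

```text
t: 15.1
ee_pos: [0.4541, -0.1949, 0.0706]
tool_rot: [-0.605, 0.796, 0.002, 0.004]
force: [1.8, 2.1, -4.5]
width: 0.0209
```

{"api": "step_arm", "payload": {"increments": [[[2,0,0,-0.017],[4.2,-0.1,0,-0.035],[4.2,-0.1,0,-0.035]]]}}

```text
t: 15.4
ee_pos: [0.453, -0.1999, 0.0706]
tool_rot: [-0.619, 0.785, 0.002, 0.003]
force: [2.4, -0.4, -4.7]
width: 0.0211
```

{"api": "step_arm", "payload": {"increments": [[[2,0,0,-0.017],[4.2,-0.1,0,-0.035],[4.2,-0.1,0,-0.035]]]}}

```text
t: 15.7
ee_pos: [0.4522, -0.2042, 0.0706]
tool_rot: [-0.633, 0.774, 0.002, 0.004]
force: [3.0, 0.6, -4.7]
width: 0.021
```

```bash
cat > pr.py <<'E'
from h import *
s=bot.state();K=np.array([.4574,-.1839]);P=np.array([.5717,-.2278])
e=s["ee_pos"][:2];r=e-P;r0=K-P
R=Ro.from_quat(s["tool_rot"]).as_matrix();a=np.arctan2(R[1,0],R[0,0])
print("dist",np.linalg.norm(e-K)*1000,"lever deg",np.degrees((np.arctan2(r[1],r[0])-np.arctan2(r0[1],r0[0]))%(2*np.pi)),"radius",np.linalg.norm(r),"tool turned deg",np.degrees(a+1.95),"z",s["ee_pos"][2],"F tool",R.T@s["force"],"t",s["t"],"w",s["width"],"q",s["q"])
E
python3 pr.py
```

```text
dist 20.982116686424384 lever deg 9.852142840772169 radius 0.12178911716535809 tool turned deg 10.328542819858875 z 0.07058618783160933 F tool [-1.0998 -2.7907  4.6814] t 15.7 w 0.02099731888495093 q [ 0.5931  0.5246 -0.3101  2.0377  0.2543  0.6145 -1.6563]
```

The push fell from about 2.5 N to 0.3 N between 5° and 8°, and the step there ran long. That fits a click about 7.5° past the rest. Continuing.

{"api": "step_arm", "payload": {"increments": [[[2,0,0,-0.017],[4.2,-0.1,0,-0.035],[4.2,-0.1,0,-0.035]]]}}

```text
t: 16.0
ee_pos: [0.4515, -0.2085, 0.0706]
tool_rot: [-0.647, 0.762, 0.002, 0.004]
force: [3.8, 1.6, -4.3]
width: 0.0214
```

{"api": "step_arm", "payload": {"increments": [[[2,0,0,-0.017],[4.2,-0.1,0,-0.035],[4.2,-0.1,0,-0.035]]]}}

```text
t: 16.3
ee_pos: [0.4511, -0.2126, 0.0706]
tool_rot: [-0.661, 0.75, 0.002, 0.004]
force: [3.7, 2.9, -4.3]
width: 0.021
```

{"api": "step_arm", "payload": {"increments": [[[2,0,0,-0.017],[4.2,-0.1,0,-0.035],[4.2,-0.1,0,-0.035]]]}}

```text
t: 16.6
ee_pos: [0.4507, -0.2168, 0.0705]
tool_rot: [-0.675, 0.738, 0.002, 0.004]
force: [3.9, 3.2, -3.2]
width: 0.0209
```

{"api": "step_arm", "payload": {"increments": [[[2,0,0,-0.017],[4.2,-0.1,0,-0.035],[4.2,-0.1,0,-0.035]]]}}

```text
t: 16.9
ee_pos: [0.4505, -0.2212, 0.0706]
tool_rot: [-0.688, 0.726, 0.001, 0.004]
force: [3.6, 2.3, -3.5]
width: 0.021
```

```bash
python3 pr.py; python3 - <<'E'
from h import *
c=capture("side");im=c["color"].astype(int)
cv2.imwrite("pics/s7.png",cv2.resize(c["color"][150:310,270:430],None,fx=3.7,fy=3.7,interpolation=cv2.INTER_CUBIC)[...,::-1])
E
```

```text
dist 37.89867343250454 lever deg 17.875974825221213 radius 0.12140267308820356 tool turned deg 18.66392830073785 z 0.07056419728717361 F tool [-2.4499 -3.4642  3.5101] t 16.9 w 0.021009923710219 q [ 0.6563  0.5355 -0.3559  2.0231  0.2911  0.63   -1.5147]
```

View pics/s7.png

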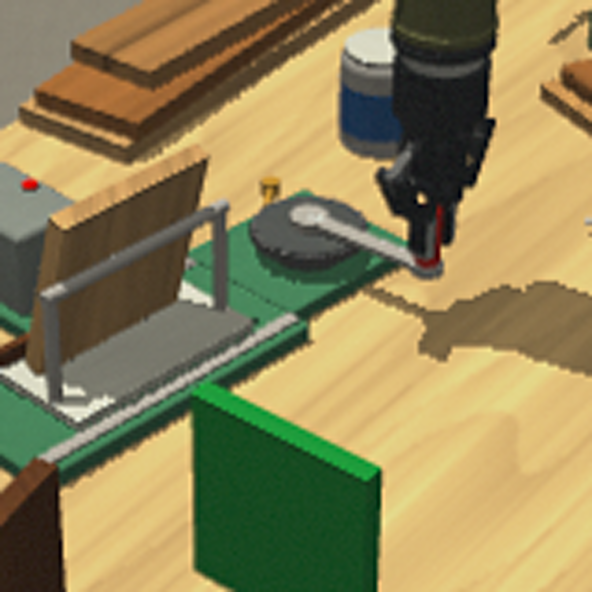

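The lever follows the gripped knob and the board still leans squarely. Continuing the same way towards clicks 2 and 3.

{"api": "step_arm", "payload": {"increments": [[[2,0,0,-0.017],[4.2,-0.2,0,-0.035],[4.2,-0.2,0,-0.035]]]}}

```text
t: 17.25
ee_pos: [0.4501, -0.2251, 0.0706]
tool_rot: [-0.702, 0.713, 0.002, 0.004]
force: [1.8, 3.3, -1.3]
width: 0.0205
```

{"api": "step_arm", "payload": {"increments": [[[2,0,0,-0.017],[4.2,-0.2,0,-0.035],[4.2,-0.2,0,-0.035]]]}}

```text
t: 17.55
ee_pos: [0.4501, -0.2289, 0.0706]
tool_rot: [0.715, -0.699, -0.002, -0.004]
force: [3.5, 5.2, -2.3]
width: 0.0206
```

{"api": "step_arm", "payload": {"increments": [[[2,0,0,-0.017],[4.2,-0.2,0,-0.035],[4.2,-0.2,0,-0.035]]]}}

```text
t: 17.85
ee_pos: [0.4503, -0.2328, 0.0706]
tool_rot: [0.728, -0.686, -0.002, -0.004]
force: [1.8, 3.5, -0.6]
width: 0.0209
```

{"api": "step_arm", "payload": {"increments": [[[2,0,0,-0.017],[4.2,-0.2,0,-0.035],[4.2,-0.2,0,-0.035]]]}}

```text
t: 18.15
ee_pos: [0.4506, -0.2369, 0.0706]
tool_rot: [0.74, -0.672, -0.002, -0.004]
force: [3.0, 5.0, -1.7]
width: 0.0213
```

{"api": "step_arm", "payload": {"increments": [[[2,0,0,-0.017],[4.2,-0.2,0,-0.035],[4.2,-0.2,0,-0.035]]]}}

```text
t: 18.45
ee_pos: [0.451, -0.2409, 0.0706]
tool_rot: [0.753, -0.659, -0.002, -0.004]
force: [2.0, 4.9, -1.1]
width: 0.0211
```

{"api": "step_arm", "payload": {"increments": [[[2,0,0,-0.017],[4.2,-0.2,0,-0.035],[4.2,-0.2,0,-0.035]]]}}

```text
t: 18.75
ee_pos: [0.4517, -0.2451, 0.0706]
tool_rot: [0.764, -0.645, -0.002, -0.004]
force: [2.1, 4.0, -1.0]
width: 0.0213
```

```bash
python3 pr.py
```

```text
dist 61.45594257638878 lever deg 29.205815711555253 radius 0.1212766507730464 tool turned deg 31.433677153668782 z 0.07056892616112631 F tool [-3.6113 -2.7796  1.0558] t 18.75 w 0.02127395924959485 q [ 0.7418  0.5589 -0.4253  1.9889  0.3452  0.6661 -1.3023]
```

At 29.2° (61.5 mm), 5° past the second rest. Taking the last click in half-size steps.

{"api": "step_arm", "payload": {"increments": [[[2.2,-0.1,0,-0.016],[2.2,-0.1,0,-0.016]]]}}

```text
t: 18.95
ee_pos: [0.452, -0.247, 0.0706]
tool_rot: [0.77, -0.638, -0.003, -0.005]
force: [1.3, 5.9, -1.5]
width: 0.0211
```

{"api": "step_arm", "payload": {"increments": [[[2.2,-0.1,0,-0.016],[2.2,-0.1,0,-0.016]]]}}

```text
t: 19.15
ee_pos: [0.452, -0.2489, 0.0706]
tool_rot: [0.776, -0.63, -0.003, -0.004]
force: [1.4, 3.0, 0.9]
width: 0.0209
```

{"api": "step_arm", "payload": {"increments": [[[2.2,-0.1,0,-0.016],[2.2,-0.1,0,-0.016]]]}}

```text
t: 19.35
ee_pos: [0.4524, -0.2511, 0.0706]
tool_rot: [0.782, -0.623, -0.003, -0.004]
force: [0.2, 3.4, -0.3]
width: 0.0211
```

{"api": "step_arm", "payload": {"increments": [[[2.2,-0.1,0,-0.016],[2.2,-0.1,0,-0.016]]]}}

```text
t: 19.55
ee_pos: [0.4528, -0.2531, 0.0706]
tool_rot: [0.788, -0.615, -0.003, -0.004]
force: [-0.0, 5.7, 0.4]
width: 0.0208
```

{"api": "step_arm", "payload": {"increments": [[[2.2,-0.1,0,-0.016],[2.2,-0.1,0,-0.016]]]}}

```text
t: 19.75
ee_pos: [0.4532, -0.2548, 0.0706]
tool_rot: [0.794, -0.608, -0.004, -0.004]
force: [0.5, 5.9, 0.6]
width: 0.0211
```

```bash
python3 pr.py
```

```text
dist 71.0445703338325 lever deg 33.85768566013009 radius 0.12152620240755022 tool turned deg 36.817052874206134 z 0.07058611341732113 F tool [-5.5721 -1.9785 -0.584 ] t 19.75 w 0.021128456535034916 q [ 0.7741  0.5713 -0.4543  1.97    0.367   0.6867 -1.2133]
```

{"api": "step_arm", "payload": {"increments": [[[2.2,-0.1,0,-0.01],[2.2,-0.1,0,-0.01]]]}}

```text
t: 19.95
ee_pos: [0.4536, -0.2564, 0.0706]
tool_rot: [0.798, -0.603, -0.004, -0.004]
force: [1.0, 7.4, 2.6]
width: 0.0209
```

{"api": "step_arm", "payload": {"increments": [[[2.2,-0.1,0,-0.01],[2.2,-0.1,0,-0.01]]]}}

```text
t: 20.15
ee_pos: [0.4539, -0.2575, 0.0706]
tool_rot: [0.801, -0.598, -0.005, -0.004]
force: [-1.3, 7.2, 1.7]
width: 0.0209
```

{"api": "step_arm", "payload": {"increments": [[[1.5,-0.1,0,0],[1.5,-0.1,0,0],[1.5,-0.1,0,0]]]}}

```text
t: 20.45
ee_pos: [0.454, -0.2579, 0.0706]
tool_rot: [0.802, -0.597, -0.006, -0.005]
force: [0.2, 7.8, 2.1]
width: 0.0207
```

```bash
python3 pr.py
```

```text
dist 74.0677279812403 lever deg 35.346920188277565 radius 0.12151353277343728 tool turned deg 38.41091064648943 z 0.07058226250746667 F tool [-7.4287 -2.4491 -2.0131] t 20.45 w 0.020711563702010567 q [ 0.7853  0.5771 -0.4646  1.9605  0.3711  0.6978 -1.184 ]
```

The tangential push has risen to 7.4 N at about 35.3°. The third click must come by 35°, and a fourth can't come before 42°, so I'll nudge slightly on to settle it.

{"api": "step_arm", "payload": {"increments": [[[2.5,0,0,0],[2.5,0,0,0]]]}}

```text
t: 20.65
ee_pos: [0.4543, -0.2589, 0.0706]
tool_rot: [0.803, -0.596, -0.007, -0.005]
force: [-0.6, 8.4, 2.3]
width: 0.0213
```

{"api": "step_arm", "payload": {"increments": [[[2.5,0,0,0],[2.5,0,0,0]]]}}

```text
t: 20.85
ee_pos: [0.4545, -0.2597, 0.0706]
tool_rot: [0.804, -0.594, -0.008, -0.005]
force: [-1.8, 10.3, 3.3]
width: 0.0209
```

```bash
python3 pr.py
```

```text
dist 75.86267738208835 lever deg 36.235799654092 radius 0.12149459932072568 tool turned deg 38.81005319253911 z 0.07057787182157263 F tool [-10.405   -1.319   -3.0655] t 20.85 w 0.020863467574004067 q [ 0.7908  0.5809 -0.4687  1.9534  0.3702  0.7059 -1.1725]
```

```bash
python3 - <<'E'
from h import *
import pickle
c=capture("side");b=pickle.load(open("side0.pkl","rb"));tp=capture("top")
im=c["color"].astype(int);m=((im[...,0]>90)&(im[...,1]<60)&(im[...,2]<60));m[:,:330]=0;m[:,430:]=0;m[:190]=0;m[250:]=0
ys,xs=np.nonzero(m);print("red px",len(xs),xs.min(),xs.max(),ys.min(),ys.max())
e=bot.state()["ee_pos"]
for z in(.056,.108):print("pred at tcp",proj(c,[e[0],e[1],z]),"start",proj(c,[.4585,-.1845,z]))
P=np.array([.5717,-.2278]);r=np.array([.4595,-.185])-P
for d in(0,24,30,33,36,39):
    t=np.radians(d);k=P+np.array([[np.cos(t),-np.sin(t)],[np.sin(t),np.cos(t)]])@r;print(d,k,proj(c,[*k,.054])[0],"crop",((proj(c,[*k,.054])[0]-[330,170])*6).round())
A=np.hstack([cv2.resize(c["color"][170:270,330:430],(600,600),interpolation=cv2.INTER_CUBIC)])
B=cv2.resize(c["color"][180:300,250:370],(200,200),interpolation=cv2.INTER_CUBIC)
T=cv2.resize(tp["color"][190:290,330:430],(200,200),interpolation=cv2.INTER_CUBIC)
D=cv2.resize(b["color"][170:270,330:430],(200,200),interpolation=cv2.INTER_CUBIC)
cv2.imwrite("pics/s8.png",np.hstack([A,np.vstack([B,T,D])])[...,::-1])
E
```

```text
red px 11 388 393 214 216
pred at tcp [[392.1499 214.7946]] start [[377.4585 225.3447]]
pred at tcp [[392.984 200.222]] start [[378.0783 210.5705]]
0 [ 0.4595 -0.185 ] [377.2465 225.7191] crop [283. 334.]
24 [ 0.4518 -0.2343] [388.3735 219.2772] crop [350. 296.]
30 [ 0.4531 -0.2468] [390.2205 217.3287] crop [361. 284.]
33 [ 0.4543 -0.253 ] [390.9891 216.3199] crop [366. 278.]
36 [ 0.4558 -0.2591] [391.6525 215.2924] crop [370. 272.]
39 [ 0.4576 -0.2651] [392.2093 214.2491] crop [373. 265.]
```

View pics/s8.png

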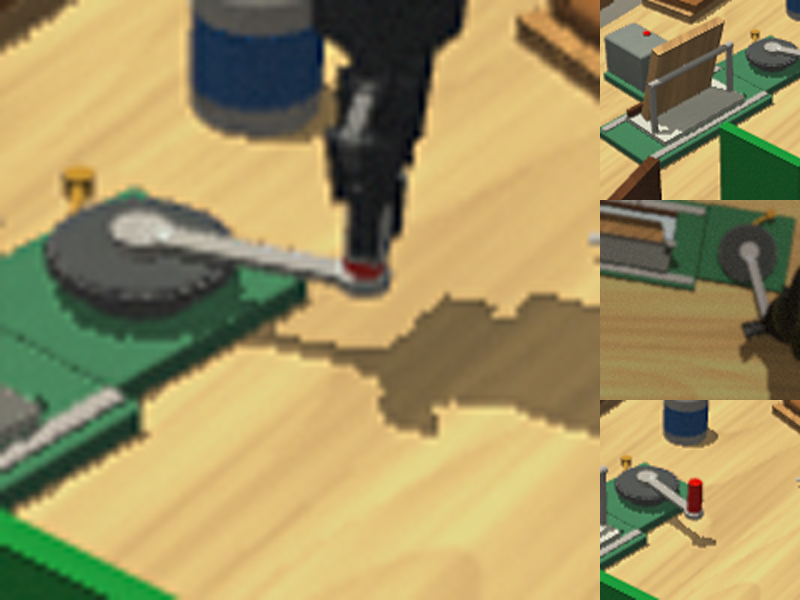

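The lever tip is at crop (363,277), which fits about 33–36° from the start; the board still leans on the rail. The push is now 10 N, so I'll test whether the third tooth has caught by easing back slightly. The pawl should bar the way.

{"api": "step_arm", "payload": {"increments": [[[-1.5,0,0,0],[-1.5,0,0,0],[-1.5,0,0,0]]]}}

```text
t: 21.25
ee_pos: [0.4541, -0.2582, 0.0706]
tool_rot: [0.805, -0.594, -0.008, -0.005]
force: [0.8, 6.0, 0.1]
width: 0.0208
```

{"api": "step_arm", "payload": {"increments": [[[-1.5,0,0,0],[-1.5,0,0,0],[-1.5,0,0,0]]]}}

```text
t: 21.55
ee_pos: [0.4538, -0.2574, 0.0707]
tool_rot: [0.804, -0.594, -0.007, -0.005]
force: [1.6, 2.9, -3.0]
width: 0.0212
```

{"api": "step_arm", "payload": {"increments": [[[-1.5,0,0,0],[-1.5,0,0,0],[-1.5,0,0,0]]]}}

```text
t: 21.85
ee_pos: [0.4536, -0.2565, 0.0707]
tool_rot: [0.804, -0.594, -0.007, -0.005]
force: [5.3, 0.4, -4.5]
width: 0.0209
```

```bash
python3 pr.py
```

```text
dist 72.74372776143575 lever deg 34.68746281099587 radius 0.12156499916718548 tool turned deg 38.80784311545272 z 0.07072072599861674 F tool [ 1.2827 -5.2204  4.5261] t 21.85 w 0.020880954887147852 q [ 0.7862  0.5772 -0.4679  1.9608  0.3707  0.7003 -1.1787]
```

{"api": "step_arm", "payload": {"increments": [[[-1.5,0,0,0],[-1.5,0,0,0],[-1.5,0,0,0]]]}}

```text
t: 22.15
ee_pos: [0.4534, -0.2558, 0.0707]
tool_rot: [0.804, -0.595, -0.007, -0.005]
force: [4.7, -1.9, -7.4]
width: 0.0213
```

{"api": "step_arm", "payload": {"increments": [[[-1.5,0,0,0],[-1.5,0,0,0],[-1.5,0,0,0]]]}}

```text
t: 22.45
ee_pos: [0.4533, -0.2553, 0.0707]
tool_rot: [0.804, -0.595, -0.006, -0.005]
force: [5.3, -3.8, -6.8]
width: 0.0207
```

```bash
python3 pr.py
```

```text
dist 71.50238182291672 lever deg 34.07606428512851 radius 0.12157306624050128 tool turned deg 38.67650632832167 z 0.0707409437447451 F tool [ 5.2923 -3.9424  6.7715] t 22.45 w 0.02066485048348382 q [ 0.7832  0.575  -0.4662  1.9651  0.3714  0.6958 -1.1841]
```

The reverse force builds to +5 N, so the way back is barred. To rule out a tooth held just before its click, I'll push forward again in small steps, staying under 38° (79 mm), which is short of any fourth click.

{"api": "step_arm", "payload": {"increments": [[[4,0,0,0],[4,0,0,0]]]}}

```text
t: 22.65
ee_pos: [0.4539, -0.2578, 0.0707]
tool_rot: [0.804, -0.594, -0.007, -0.005]
force: [1.8, 4.1, -1.6]
width: 0.021
```

{"api": "step_arm", "payload": {"increments": [[[3,0,0,0],[3,0,0,0]]]}}

```text
t: 22.85
ee_pos: [0.4542, -0.2587, 0.0706]
tool_rot: [0.805, -0.593, -0.009, -0.005]
force: [-0.1, 6.0, -0.7]
width: 0.0209
```

{"api": "step_arm", "payload": {"increments": [[[3,0,0,0],[3,0,0,0]]]}}

```text
t: 23.05
ee_pos: [0.4543, -0.2592, 0.0706]
tool_rot: [0.806, -0.592, -0.01, -0.006]
force: [-0.9, 7.4, 1.4]
width: 0.0213
```

{"api": "step_arm", "payload": {"increments": [[[3,0,0,0],[3,0,0,0]]]}}

```text
t: 23.25
ee_pos: [0.4543, -0.2595, 0.0707]
tool_rot: [0.807, -0.591, -0.012, -0.006]
force: [-0.9, 7.4, 1.0]
width: 0.0209
```

```bash
python3 pr.py
```

```text
dist 75.66934696797242 lever deg 36.12724913943107 radius 0.12158248862812109 tool turned deg 39.317982731087525 z 0.07065099571042155 F tool [-7.3242 -1.4152 -0.815 ] t 23.25 w 0.020925056807453022 q [ 0.7962  0.585  -0.4754  1.9466  0.3669  0.7177 -1.1598]
```

{"api": "step_arm", "payload": {"increments": [[[5,0,0,0],[5,0,0,0],[5,0,0,0],[5,0,0,0]]]}}

```text
t: 23.65
ee_pos: [0.4548, -0.2612, 0.0707]
tool_rot: [0.808, -0.589, -0.014, -0.006]
force: [-1.4, 9.1, 2.9]
width: 0.0209
```

```bash
python3 pr.py; python3 - <<'E'
from h import *
s=bot.state();R=Ro.from_quat(s["tool_rot"]).as_matrix();print("tool z",R[:,2],"torque",s["ft_torque"],s["joint_torque"])
import pickle
c=capture("side");b=pickle.load(open("side0.pkl","rb"))
# lever-tip disc: bright grey blob + dark red strip, compare to prediction row/col
im=c["color"].astype(int);m=((im[...,0]>85)&(im[...,1]<60)&(im[...,2]<60));m[:,:380]=0;m[:,400:]=0;m[:205]=0;m[225:]=0
ys,xs=np.nonzero(m);print("red",xs.mean(),ys.mean(),len(xs))
P=np.array([.5717,-.2278]);r=np.array([.4595,-.185])-P
im=b["color"].astype(int);m=((im[...,0]>85)&(im[...,1]<60)&(im[...,2]<60));m[:,:365]=0;m[:,395:]=0;m[:200]=0;m[235:]=0
ys,xs=np.nonzero(m);print("red start lowest rows",[(y,xs[ys==y].min(),xs[ys==y].max()) for y in range(ys.max()-2,ys.max()+1)],proj(c,[.4595,-.185,.056]))
for d in(30,33,36,39,42):
    t=np.radians(d);k=P+np.array([[np.cos(t),-np.sin(t)],[np.sin(t),np.cos(t)]])@r;print(d,proj(c,[*k,.056])[0])
im=c["color"].astype(int)
for y in range(210,222):print(y,[tuple(im[y,x]) for x in range(384,398,2)])
E
```

```text
dist 77.35475410950521 lever deg 36.96634319929296 radius 0.12154593153566423 tool turned deg 39.581443171403 z 0.0706829124816595 F tool [-9.1655 -1.4887 -2.6194] t 23.65 w 0.02094415014933615 q [ 0.8006  0.5885 -0.4784  1.9397  0.3658  0.7254 -1.1509]
tool z [-0.0148  0.0265 -0.9995] torque [ 0.6581 -0.3867  0.4316] [  4.224  -54.9669  -1.537  -18.7486   0.9217  -0.0949  -0.4386]
red 390.5 214.16666666666666 12
red start lowest rows [(223, np.int64(374), np.int64(380)), (224, np.int64(374), np.int64(379)), (225, np.int64(374), np.int64(379))] [[377.2698 225.1603]]
30 [390.251  216.7757]
33 [391.0201 215.7677]
36 [391.6838 214.7409]
39 [392.2409 213.6984]
42 [392.6906 212.6434]
210 [(np.int64(228), np.int64(209), np.int64(131)), (np.int64(236), np.int64(211), np.int64(134)), (np.int64(71), np.int64(65), np.int64(54)), (np.int64(29), np.int64(30), np.int64(31)), (np.int64(25), np.int64(25), np.int64(28)), (np.int64(70), np.int64(73), np.int64(70)), (np.int64(222), np.int64(180), np.int64(115))]
211 [(np.int64(228), np.int64(208), np.int64(133)), (np.int64(236), np.int64(203), np.int6
[... 2791 characters left out ...]
, np.int64(178), np.int64(113))]
220 [(np.int64(218), np.int64(180), np.int64(115)), (np.int64(220), np.int64(182), np.int64(115)), (np.int64(219), np.int64(182), np.int64(114)), (np.int64(225), np.int64(189), np.int64(119)), (np.int64(227), np.int64(189), np.int64(120)), (np.int64(217), np.int64(181), np.int64(113)), (np.int64(215), np.int64(178), np.int64(113))]
221 [(np.int64(219), np.int64(184), np.int64(117)), (np.int64(216), np.int64(178), np.int64(112)), (np.int64(218), np.int64(181), np.int64(116)), (np.int64(221), np.int64(187), np.int64(119)), (np.int64(219), np.int64(182), np.int64(116)), (np.int64(215), np.int64(178), np.int64(113)), (np.int64(215), np.int64(177), np.int64(113))]
```

The camera puts the knob's foot at row 215, against a prediction of 34–36°. I felt three force drops, at about 7°, 22° and 30.5°, and the pawl bars the way back. So the lever is on its third rest. I'll ease the push to a light forward hold and settle.

{"api": "step_arm", "payload": {"increments": [[[-1,0,0,0],[-1.5,0,0,0],[-1.5,0,0,0],[-1.5,0,0,0],[-1.5,0,0,0],[-1.5,0,0,0]]]}}

```text
t: 24.3
ee_pos: [0.4543, -0.2594, 0.0707]
tool_rot: [0.808, -0.589, -0.014, -0.006]
force: [0.7, 5.5, -0.2]
width: 0.0211
```

{"api": "step_arm", "payload": {"increments": [[[0,0,0,0],[0,0,0,0],[0,0,0,0],[0,0,0,0]]]}}

```text
t: 24.7
ee_pos: [0.4543, -0.2594, 0.0707]
tool_rot: [0.808, -0.588, -0.014, -0.006]
force: [0.2, 4.2, -2.1]
width: 0.021
```

```bash
python3 pr.py; python3 - <<'E'
from h import *
# board pose check: pale top edge in side view vs previous picture
import pickle
c=capture("side");b=pickle.load(open("side1.pkl","rb"))
x0,y0=250,180
g=lambda d:cv2.cvtColor(d["color"],cv2.COLOR_RGB2GRAY).astype(np.float32)
t=g(b)[185:255,275:335].astype(np.uint8);r=cv2.matchTemplate(g(c)[165:275,255:355].astype(np.uint8),t,cv2.TM_CCOEFF_NORMED);_,v,_,l=cv2.minMaxLoc(r)
print("board patch shift px",l[0]-20,l[1]-20,"score",v)
w=np.array([.582,-.0185,.13]);ya=np.array([.139,.99,0])
for s in(-.015,.015):print("predicted shift for carriage",s,proj(c,w+s*ya)[0]-proj(c,w)[0])
E
```

```text
dist 75.55626875714883 lever deg 36.06657204661312 radius 0.12161510299047841 tool turned deg 39.61217077299745 z 0.07073632446063083 F tool [-3.896  -1.4582  2.2017] t 24.7 w 0.021004058450984187 q [ 0.7987  0.5871 -0.4786  1.9428  0.365   0.724  -1.1526]
board patch shift px -4 2 score 0.8641717433929443
predicted shift for carriage -0.015 [ 3.8051 -2.0336]
predicted shift for carriage 0.015 [-3.8419  2.0533]
```

The board and carriage have moved (-4, +2) px, and 15 mm (three clicks of 5 mm) predicts (-3.8, +2.1). That is an independent confirmation, so I'm handing in.

```bash
python3 -c "
from h import *
print(bot.finish_job())"
```

```text
the job is handed in; nothing more can be done
None
```

I took the pale board from the far rack slot and set it on the carriage inside the toe lip. I tipped it back against the rail and let go before touching the lever. Then I gripped the red knob, advanced the lever three clicks counter-clockwise, and handed the job in at about t = 25 s, still gripping.

**Last checks:**
- **Knob travel:** the tool had moved 75.6 mm, or 36.1°. Three clicks should be about 74 mm, or 36°.
- **Carriage and board:** they shifted by (-4, +2) px between pictures. Three clicks of 5 mm predict (-3.8, +2.1) px.
- **Way back:** easing the lever back met about 5 N, which fits the pawl barring it.
- **Grip and hold:** the knob was held at 40 N (fingers 21 mm apart), with a light forward push of about 4 N.
- **Board:** in the last picture I viewed, it was leaning on the rail, clear of the fingers.

**Less certain:**
- **Clicks:** I felt force drops near 7°, 22° and 30.5°. The second was only about 1.7 N between coarse readings, below the stated 2 N.
- **Push at the third rest:** it rose to about 10 N there, higher than at the earlier rests.
- **Camera lever angle:** the camera alone put the lever at about 33–36°.
- **Board angle:** I judged its lean and squareness by eye and from the placing pose, without measuring them again.

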